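# Block brass back plates in their packing crate

## Task

One of the three brass lamp back plates in the plywood packing crate is already wedged in its lane with a wood block; finish the other two lanes the same way: slide each plate, without lifting it out, against either end of its lane, and set in the gap that is left the wood block that fills it, standing squarely on the crate's floor with its long side across the lane, so that nothing can shift. Of the three blocks on the bench the thinnest is a spare: leave it, the tumbler, the brush and the hoop where they are, and the packed lane as it is.

Things in the scene. Friction and masses are not known exactly. Their poses are not given: they have to be found in the camera images.
- crate: Low open plywood crate, fixed. Outer 220 (its x) x 282 (its y) x 45 high; origin at the centre of its underside, z up. Floor 8 thick, walls 10, two dividers 8, all 45 high. Three lanes run along its x, each 200 long (inner end faces at crate x = -100 and +100), 82 wide, 37 deep, centre lines at crate y = -90, 0 and +90.
- plate_a_knob (a point): Brass lamp back plate, loose, packed already in the lane at crate y = +90, at the +x end: base 164 long (its x, along the lane) x 76 wide, 22 thick, step to 30, flat ends, about 0.5 kg. A knob of 28 diameter in its middle rises from 30 to 70 above its underside; the point is on the knob's axis, 50 above the underside.
- block_a_mid (a point): Plain wood block, loose, 30 thick (its x), 74 long (its y), 75 high, 0.07 to 0.3 kg, packed already in the lane at crate y = +90 beside the 164 long plate, standing on the crate floor, filling its 36 long gap. The point is its centre, 37.5 above its underside.
- plate_b_knob (a point): Brass lamp back plate, loose, flat in the lane at crate y = 0 or -90 (which one varies): base 150 long (its x, along the lane) x 76 wide, 22 thick, step to 30, flat ends, about 0.5 kg. A knob of 28 diameter in its middle rises from 30 to 70 above its underside; the point is on the knob's axis, 50 above the underside. Slid home against a lane end, the plate leaves a 50 long gap at the other.
- block_b_mid (a point): Plain wood block, loose, 44 thick (its x), 74 long (its y), 75 high, 0.07 to 0.3 kg, standing on the bench beside the crate. Fits the 50 long gap beside the 150 long plate, its 74 across the lane; set in, its top is 83 above the bench, proud of the crate walls. The point is its centre, 37.5 above its underside.
- plate_c_knob (a point): Brass lamp back plate, loose, flat in the lane at crate y = 0 or -90 (which one varies): base 136 long (its x, along the lane) x 76 wide, 22 thick, step to 30, flat ends, about 0.5 kg. A knob of 28 diameter in its middle rises from 30 to 70 above its underside; the point is on the knob's axis, 50 above the underside. Slid home against a lane end, the plate leaves a 64 long gap at the other.
- block_c_mid (a point): Plain wood block, loose, 58 thick (its x), 74 long (its y), 75 high, 0.07 to 0.3 kg, standing on the bench beside the crate. Fits the 64 long gap beside the 136 long plate, its 74 across the lane; set in, its top is 83 above the bench, proud of the crate walls. The point is its centre, 37.5 above its underside.
- block_spare_mid (a point): Spare wood block, too thin for either open gap, to be left alone: 30 thick (its x), 74 long (its y), 75 high, standing on the bench beside the crate. The point is its centre, 37.5 up.
- tumbler_mid (a point): Bystander: black drinking tumbler with lid, standing on the bench, 84 diameter, 160 high; the point is on its axis, 80 up.
- wire_brush_mid (a point): Bystander: flat wooden-handled brush about 200 long lying on the bench at the far right of the crate, along its x; the point is near its middle, 10 up.
- hoop_mid (a point): Bystander: brass hoop with a cross of flat bars, 124 diameter, 20 high, lying flat beyond the crate; the point is its centre, 10 up.
Things that resemble listed ones, but are neither listed nor needed, are in the scene too. Leave any purple or turquoise look-alike of the part that bears plate_c_knob alone.

How it is judged:
By the outcome, as a careful person would: the job done as asked, in the order asked, and still so for the second after the job is handed in, with the robot touching nothing.
It also fails if it takes over 64 s, if anything falls off the work surface, if the arm or the gripper's body presses on something with over 40 N, if the wrist force passes 120 N, or if a joint passes its speed limit or range.

## Robot

A 7-joint arm with a two-finger parallel gripper is mounted at the origin on the work surface. World frame = base frame: x ahead of the robot, y to its left, z up, the work surface at z = 0. Lengths are in m, angles in rad, forces in N, time in s.
With the tool pointing down it reaches from about 0.35 to 0.9 m from the base axis. Payload 7.2 kg.
Tool frame: the origin (TCP) lies at the centre of the arm's flange, where the gripper is bolted on; the fingertips stand ahead of it and the grasp point (between the pads) lies 163 mm ahead of it (env.nose_length is the z of the fingertips in the tool frame, in m); z points along the fingers, y is the direction in which the jaws open and shut (so a half turn about z gives the same grasp; the last joint's range is limited). The gripper opens to 88 mm and grips with 3 to 60 N. Pads are 20 mm wide; open, the fingers measure 115 mm over their backs; the gripper's body (75 mm by 178 mm) begins 61 mm behind the grasp point.
Start: joints at [-1.346, 0.411, -0.013, 1.596, 0.006, 1.134, -0.082], TCP at [0.18, 0.598, 0.405] pointing down, gripper open.
Joint ranges: [-2.95, 2.95], [-0.29, 1.99], [-1.47, 1.44], [0.14, 2.54], [-1.03, 4.17], [0.13, 1.85], [-2.86, 2.86]. Speed limits (rad/s): [2.39, 2.39, 3.01, 3.01, 3.14, 3.14, 3.14].

## Interface

Orientations are given as a unit quaternion [w, x, y, z].
In Python, from plant import sensors, cams, ticket, env gives the robot as it stands.
- The arm moves only by the shell command python3 -m jog 'ROWS' [FORCE]. ROWS is a JSON object of lists of equal length, an entry for each row: "translation": the shift along the tool's x, y, z in m, a list of three; "rotation": the turn, a rotation vector about the tool's x, y, z in degrees, a list of three; "jaw": the finger opening in m, from 0 to 0.0878. A call has 1 to 12 rows; each row is the pose to reach, as a shift and turn from the pose measured when the call began, along the tool's axes at that moment; what a row does not reach only later rows make up. A row lasts 1/12 s, in which the tool goes at most 41.7 mm and 7.16 degrees, less where a joint would pass 70% of its speed; a pose out of reach is approached as far as the arm can. A call with a gripper value outside its range is refused whole. The fingers move at their own pace and stop on an object; FORCE is the grip in N (left out, the last holds). Time passes only in rows, so rows that repeat a pose let the fingers close. It gives the time, the measured TCP pose, the force and the opening at its end, in the units of the state.
- sensors.state(): the state, without advancing time (a new reading comes with each control period).
- cams.snapshot(name): name is "scene" or "side" or "wrist"; returns the picture (480x640x3 uint8, red, green, blue); there is no depth.
- cams.get_calibration(name): a dict with "intrinsics" (3x3 intrinsics, pixels), "R" (3x3) and "t" (3): a world point X has camera coordinates R X + t. Camera axes: x right, y down, z forward; pixel columns grow to the right and rows downward; lengths in m; the calibration is good to about 2 mm. A picture is of the moment at which its call begins: read the wrist's pose just before it. get_calibration takes no time and is no camera call; for the wrist camera it gives the pose at the moment of the call.
- ticket.finish_job(): hands the job in, once; it reports no verdict.
Trained networks look in the newest picture that a camera, given by its name, has taken for a name from the list of things; names that differ only in an ending like _2 or _b are one class to them, and where a whole thing is asked for, a point or a joint stands for the part that bears it (a point fixed in the world has none). Each returns a list of dicts, best first, with "score" (0 to 1); they miss things now and then, are a little off and sometimes report something else, mostly with a low value. They report only what shows in the picture. A call takes as long as a camera call. They do not tell look-alikes from the thing itself.
- cams.regions_of(camera, target): "pixels" (480x640 bool, what is visible of it) and "rect" ([left, top, right, bottom] in pixels, round what is visible of it).
- cams.landmark_of(camera, target): "pixel" ([row, column] in pixels: a listed point, or the origin of a listed thing).
The state is a dict: "time": time; "joints": joint angles; "joint_velocities": joint speeds; "tau": joint torques, N m; "position": TCP position; "ee_rot": TCP orientation; "contact_force": force on the tool from outside, world axes, zero at the start; "torque": the same for the moment, N m; "gripper_width": finger opening in m.
Only numpy, scipy, OpenCV 4.12 (cv2) and the standard library are available. Lean on these libraries where they do the work, as an engineer would, in place of code of your own. Each camera call takes 0.05 s, during which the arm holds its last target.

## Working session

There is one attempt and no reset: what is moved stays moved. The work goes in short steps, Python scripts to look and compute and a shell command to move; the robot and the scene stay as the last step left them, time stands still between calls to the robot, and variables do not carry over. Pictures are saved under pics/ and viewed, and the job is handed in when it is done.

```bash
mkdir -p pics; ls
python3 - <<'E'
from plant import sensors, cams, ticket, env
import cv2
for n in ["scene","side","wrist"]:
    im=cams.snapshot(n); cv2.imwrite(f"pics/{n}0.png",im[:,:,::-1])
    c=cams.get_calibration(n); print(n,c)
s=sensors.state(); print(s); print(env.nose_length)
E
```

```text
pics
scene {'intrinsics': array([[534.0031144 ,   0.        , 314.09063513],
       [  0.        , 534.0031144 , 233.58390617],
       [  0.        ,   0.        ,   1.        ]]), 'R': array([[ 0.70908278,  0.70506402, -0.00929194],
       [ 0.50106802, -0.5131082 , -0.69688652],
       [-0.49611738,  0.48949433, -0.71712122]]), 't': array([-0.40608393, -0.19321595,  1.46095218])}
side {'intrinsics': array([[601.77150524,   0.        , 326.67725012],
       [  0.        , 601.77150524, 233.72748482],
       [  0.        ,   0.        ,   1.        ]]), 'R': array([[ 0.90952055, -0.41564644,  0.00322612],
       [-0.30969179, -0.68280586, -0.66171532],
       [ 0.27724243,  0.60084458, -0.74974825]]), 't': array([-0.49536503,  0.22034522,  1.34288952])}
wrist {'intrinsics': array([[394.32919325,   0.        , 320.51985261],
       [  0.        , 394.32919325, 242.36936366],
       [  0.        ,   0.        ,   1.        ]]), 'R': array([[ 0.28927293,  0.9572449 , -0.00183708],
       [ 0.92436793, -0.27883804,  0.26037144],
       [ 0.24872698, -0.07701655, -0.96550678]]), 't': array([-0.62435721, -0.03053191,  0.3902372 ])}
{'time': 0.15, 'joints': array([-1.34622334,  0.41170453, -0.01273322,  1.59682051,  0.00560116,
        1.13430419, -0.0821756 ]), 'joint_velocities': array([ 0.00091808, -0.00177234, -0.00035932, -0.00217208, -0.00049635,
        0.00018261, -0.00054131]), 'tau': array([ 1.76341382e-03, -5.88332176e+01,  6.42548427e-01, -2.91291028e+01,
       -5.37857471e-02,  1.58112519e-02,  1.18037810e-04]), 'position': array([0.18034052, 0.59825045, 0.40402207]), 'ee_rot': array([-4.95919920e-05,  1.45830654e-01,  9.89309385e-01, -5.98439206e-04]), 'contact_force': array([0.01195585, 0.75263739, 0.24341674]), 'torque': array([-0.01988144, -0.01143179,  0.01644494]), 'gripper_width': 0.08802662940483189}
0.182
```

View pics/scene0.png

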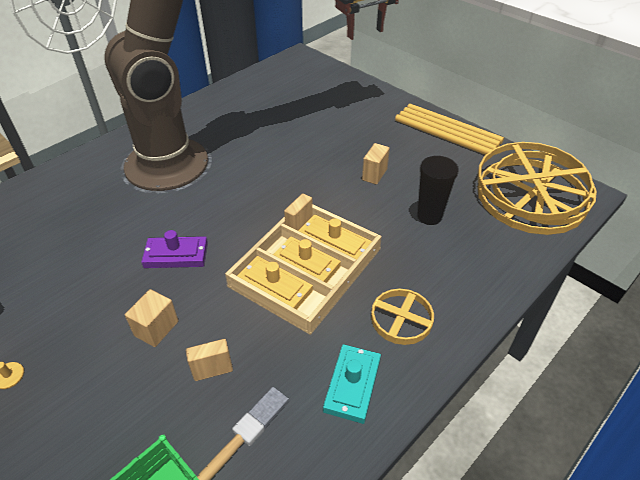

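View pics/side0.png

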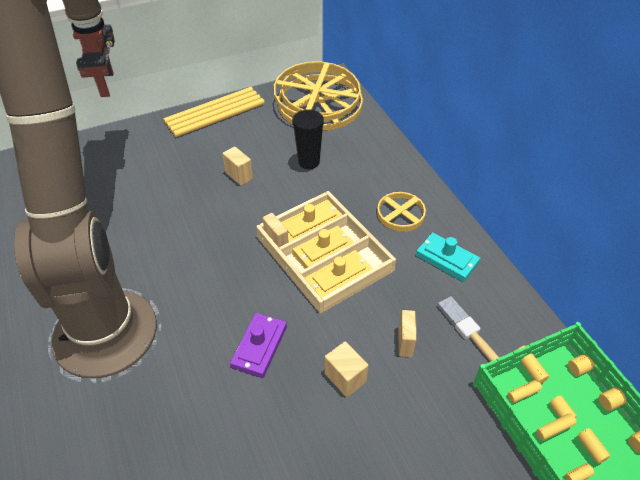

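View pics/wrist0.png

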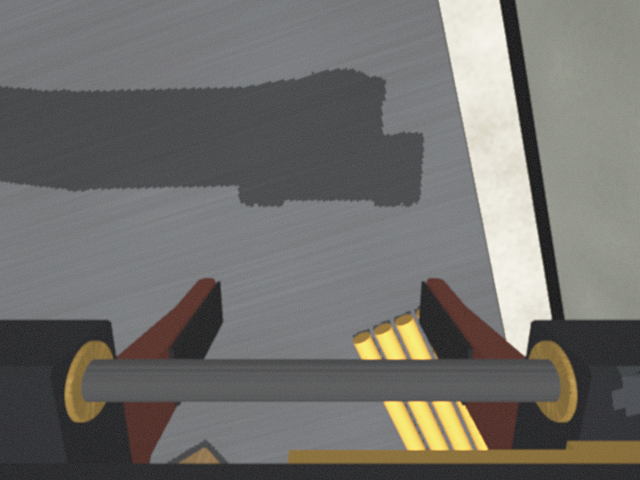

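The scene picture shows the crate round (305,265), its packed lane at the upper right with a block at (298,211). Loose blocks stand at (375,162), (150,317) and (208,358). Purple (175,250) and turquoise (352,382) look-alikes are outside the crate. I'll enlarge to get corner pixels.

Run:
```python
import cv2
a=cv2.imread("pics/scene0.png"); b=cv2.imread("pics/side0.png")
cv2.imwrite("pics/c1.png",cv2.resize(a[180:335,215:395],None,fx=4.4,fy=3.85*1.0,interpolation=3)[:600,:800])
cv2.imwrite("pics/c2.png",cv2.resize(b[180:320,245:405],None,fx=4,fy=4,interpolation=3))
def m(p,f): return cv2.resize(p,None,fx=f,fy=f,interpolation=3)
import numpy as np
t=[a[135:195,350:400],a[280:355,115:190],a[330:390,175:240],b[140:195,215:260],b[335:400,315:380],b[305:365,385:430]]
cv2.imwrite("pics/c3.png",np.vstack([np.hstack([cv2.resize(x,(260,260),interpolation=3) for x in t[:3]]),np.hstack([cv2.resize(x,(260,260),interpolation=3) for x in t[3:]])]))
```

```text
(no output)
```

View pics/c1.png

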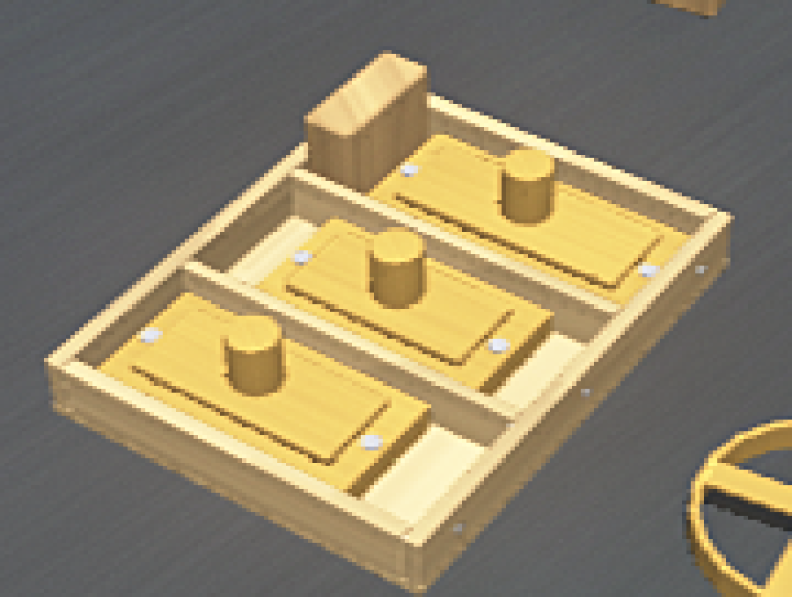

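View pics/c2.png

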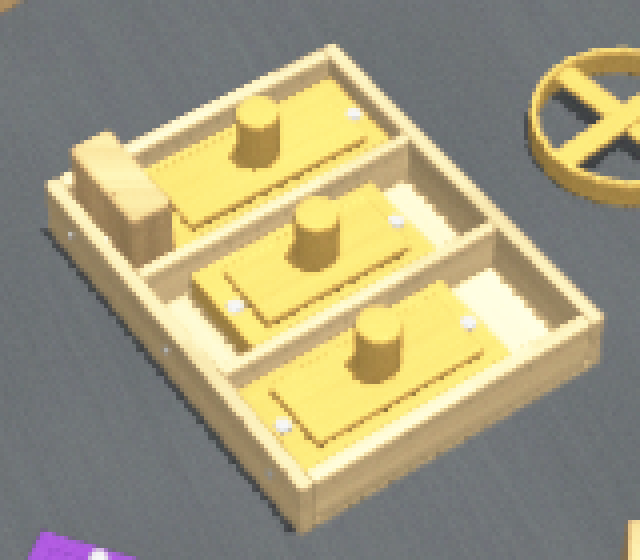

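View pics/c3.png

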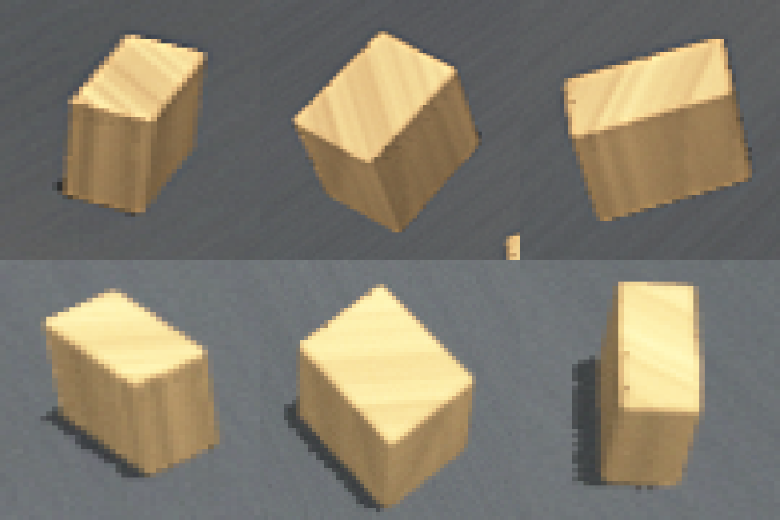

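```bash
cat > h.py <<'E'
import numpy as np, cv2
from plant import sensors, cams, ticket, env
def proj(c,X):
    X=np.atleast_2d(X); p=X@c['R'].T+c['t']; p=p/p[:,2:]
    return (p@c['intrinsics'].T)[:,:2]
def ray(c,uv,z):
    uv=np.atleast_2d(uv); d=np.c_[uv,np.ones(len(uv))]@np.linalg.inv(c['intrinsics']).T@c['R']
    o=-c['R'].T@c['t']; return o+d*((z-o[2])/d[:,2])[:,None]
def rz(a): return np.array([[np.cos(a),-np.sin(a)],[np.sin(a),np.cos(a)]])
E
python3 - <<'E'
from h import *
from scipy.optimize import least_squares
S,D=cams.get_calibration("scene"),cams.get_calibration("side")
f=lambda P,o,s:(np.array(P)+.5)/np.array(s)-.5+np.array(o)
def show(n,S_,D_,z):
    for nm,c,p in (("scene",S,S_),("side",D,D_)):
        w=ray(c,p,z)[:,:2]; e=np.roll(w,-1,0)-w
        print(n,nm,"c",w.mean(0).round(4),"len",np.linalg.norm(e,axis=1).round(4),"ang",np.degrees(np.arctan2(e[:,1],e[:,0])).round(1))
B={"1":([(72,100),(127,36),(207,52),(153,121)],(350,135),(5.2,4.333),[(45,63),(112,29),(207,90),(137,122)],(215,140),(5.78,4.727)),
"2":([(35,121),(122,32),(197,69),(112,161)],(115,280),(3.467,3.467),[(40,83),(120,26),(213,118),(128,182)],(315,335),(4,4)),
"3":([(46,79),(202,39),(210,97),(50,136)],(175,330),(4,4.333),[(98,22),(174,25),(180,150),(98,150)],(385,305),(5.78,4.333))}
for k,(a,o,s,b,p,q) in B.items(): show(k,f(a,o,s),f(b,p,q),.075)
cs=f([(48,360),(415,545),(730,215)],(215,180),(4.4,3.85)); cd=f([(50,180),(303,490),(602,318),(332,45)],(245,180),(4,4))
ws=ray(S,cs,.045)[:,:2]; wd=ray(D,cd,.045)[:,:2]
print("crate scene L,B,R",ws.round(4).tolist(), "side L,B,R,T",wd.round(4).tolist())
for w in (ws,wd):
    e=np.diff(w,axis=0); print(np.linalg.norm(e,axis=1).round(4),np.degrees(np.arctan2(e[:,1],e[:,0])).round(1))
for n in "plate_a_knob","plate_b_knob","plate_c_knob":
  for cam,c in(("scene",S),("side",D)):
    r=cams.landmark_of(cam,n); print(n,cam,[(x['score'].__round__(2),np.round(x['pixel'],1).tolist(),ray(c,[x['pixel'][::-1]],.058)[0,:2].round(4).tolist()) for x in r])
E
```

```text
1 scene c [0.4425 0.3579] len [0.0694 0.0418 0.073  0.0426] ang [ 107.8   21.7  -71.4 -163.2]
1 side c [0.4401 0.3593] len [0.0413 0.0725 0.0403 0.0693] ang [  22.   -71.4 -162.4  109.3]
2 scene c [ 0.4429 -0.3217] len [0.0708 0.055  0.0706 0.0551] ang [ 105.5   15.7  -74.4 -164. ]
2 side c [ 0.4396 -0.3225] len [0.0531 0.0701 0.056  0.0702] ang [  14.4  -73.9 -165.4  103.7]
3 scene c [ 0.5995 -0.301 ] len [0.071  0.029  0.0712 0.0277] ang [  60.5  -31.5 -120.6  148. ]
3 side c [ 0.5966 -0.301 ] len [0.0282 0.0719 0.0294 0.0737] ang [ -28.1 -118.4  155.6   60.7]
crate scene L,B,R [[0.46, -0.1511], [0.6721, -0.1137], [0.6226, 0.162]] side L,B,R,T [[0.4115, 0.1257], [0.4591, -0.1529], [0.6711, -0.1135], [0.6212, 0.162]]
[0.2154 0.2801] [ 10.  100.2]
[0.2827 0.2156 0.2799] [-80.3  10.5 100.3]
plate_a_knob scene [(0.64, [225.4, 332.0], [0.5314, 0.0996])]
plate_a_knob side [(0.55, [212.3, 309.6], [0.5426, 0.0991])]
plate_b_knob scene [(0.84, [274.1, 272.3], [0.5412, -0.0904])]
plate_b_knob side [(0.98, [265.4, 338.1], [0.5352, -0.084]), (0.63, [214.8, 400.8], [0.7469, -0.0029])]
plate_c_knob scene [(0.7, [371.2, 354.4], [0.8122, -0.1386]), (0.65, [238.0, 171.5], [0.3045, -0.177]), (0.62, [249.5, 304.9], [0.5403, 0.0052])]
plate_c_knob side [(0.64, [237.7, 323.1], [0.5387, 0.0081]), (0.58, [247.0, 451.5], [0.8055, -0.1452]), (0.56, [335.6, 257.4], [0.2992, -0.1845]), (0.42, [164.3, 239.1], [0.4403, 0.3417])]
```

Edge lengths: the block at (375,162) measures about 42x71, so it is the 44 (block_b). The one at (150,317) measures about 55x71, so it is the 58 (block_c). The one at (208,358) measures about 29x71, so it is the 30 spare. The crop c3 confirms this. The crate edges measure 0.215x0.281 at a yaw of about 10.2°. Next: knob tops, the tumbler, and the first move.

```bash
cat >> h.py <<'E'
from scipy.spatial.transform import Rotation as Rn
CC=np.array([.541,.0053]); CY=np.radians(10.2)
def crate(xy): return CC+rz(CY)@np.array(xy)
def uncrate(w): return rz(CY).T@(np.array(w)-CC)
def go(xy,z,yaw_deg,base=None):
    """grasp point target, jaw yaw(deg, world, mod 180) -> tool shift and rotvec(deg)"""
    s=sensors.state(); q=s['ee_rot']; R=Rn.from_quat([q[1],q[2],q[3],q[0]]); p=s['position']
    y=R.as_matrix()[:,1]; cur=np.degrees(np.arctan2(y[1],y[0])); 
    a=np.radians(cur+((yaw_deg-cur+90)%180-90))
    M=np.array([[-np.sin(a),np.cos(a),0],[np.cos(a),np.sin(a),0],[0,0,-1.]])
    T=np.array([xy[0],xy[1],z+.163])
    print("shift",(R.inv().apply(T-p)).round(4).tolist(),"rot",np.degrees((R.inv()*Rn.from_matrix(M)).as_rotvec()).round(2).tolist(),"cur yaw",cur.round(2),"grasp",(p+R.apply([0,0,.163])).round(4),"t",s['time'])
E
python3 - <<'E'
from h import *
S,D=cams.get_calibration("scene"),cams.get_calibration("side")
for n,a,b in(("B",(255,335),(380,322)),("C",(398,245),(318,212)),("A",(528,163),(258,108))):
    u=[215+(a[0]+.5)/4.4-.5,180+(a[1]+.5)/3.85-.5]; v=[245+(b[0]+.5)/4-.5,180+(b[1]+.5)/4-.5]
    w=[ray(S,u,.078)[0,:2],ray(D,v,.078)[0,:2]]
    print(n,[x.round(4).tolist() for x in w],[(uncrate(x)*1e3).round(1).tolist() for x in w])
print("tumbler top",ray(S,[438,165],.16).round(3),ray(D,[309,118],.16).round(3))
kb=crate([-.020,-.09]); go(kb,.16,10.2)
E
```

```text
B [[0.5402, -0.087], [0.5379, -0.0857]] [[-17.1, -90.7], [-19.1, -89.0]]
C [[0.541, 0.0056], [0.5404, 0.0059]] [[0.1, 0.3], [-0.5, 0.7]]
A [[0.5417, 0.0967], [0.5421, 0.0998]] [[16.9, 89.8], [17.8, 92.9]]
tumbler top [[0.639 0.327 0.16 ]] [[0.642 0.326 0.16 ]]
shift [-0.5394, -0.553, 0.0816] rot [-0.0, 0.0, 63.02] cur yaw 73.22 grasp [0.1804 0.5984 0.2416] t 0.45
```

```bash
python3 -m jog '{"translation":[[-0.54,-0.553,0],[-0.54,-0.553,0],[-0.54,-0.553,0],[-0.54,-0.553,0],[-0.54,-0.553,0],[-0.54,-0.553,0],[-0.54,-0.553,0],[-0.54,-0.553,0],[-0.54,-0.553,0],[-0.54,-0.553,0],[-0.54,-0.553,0],[-0.54,-0.553,0]],"rotation":[[0,0,7],[0,0,14],[0,0,21],[0,0,28],[0,0,35],[0,0,42],[0,0,49],[0,0,56],[0,0,63],[0,0,63],[0,0,63],[0,0,63]],"jaw":[0.0878,0.0878,0.0878,0.0878,0.0878,0.0878,0.0878,0.0878,0.0878,0.0878,0.0878,0.0878]}' 20
python3 - <<'E'
from h import *
go(crate([-.018,-.09]),.16,10.2)
E
```

```text
time: 1.45
position: [0.412, 0.153, 0.4051]
ee_rot: [0.0, 0.641, 0.767, 0.001]
contact_force: [0.2, 1.1, -0.5]
gripper_width: 0.088
shift [-0.2583, 0.0825, 0.082] rot [0.06, -0.05, 0.04] cur yaw 10.24 grasp [0.4122 0.1532 0.2421] t 1.45
```

```bash
python3 -m jog '{"translation":[[-0.258,0.0825,0.082],[-0.258,0.0825,0.082],[-0.258,0.0825,0.082],[-0.258,0.0825,0.082],[-0.258,0.0825,0.082],[-0.258,0.0825,0.082],[-0.258,0.0825,0.082],[-0.258,0.0825,0.082],[-0.258,0.0825,0.082],[-0.258,0.0825,0.082]],"rotation":[[0,0,0],[0,0,0],[0,0,0],[0,0,0],[0,0,0],[0,0,0],[0,0,0],[0,0,0],[0,0,0],[0,0,0]],"jaw":[0.0878,0.0878,0.0878,0.0878,0.0878,0.0878,0.0878,0.0878,0.0878,0.0878]}'
python3 - <<'E'
from h import *
go(crate([-.018,-.09]),.063,10.2)
im=cams.snapshot("wrist"); cv2.imwrite("pics/w1.png",im[:,:,::-1])
W=cams.get_calibration("wrist")
print("knobB expected px",proj(W,[*crate([-.018,-.09]),.078]).round(1), "knobC",proj(W,[*crate([0,0]),.078]).round(1))
E
```

```text
time: 2.28
position: [0.5389, -0.0857, 0.3229]
ee_rot: [-0.0, 0.641, 0.767, 0.001]
contact_force: [-0.0, 0.5, -0.2]
gripper_width: 0.0879
shift [-0.001, 0.0001, 0.0969] rot [0.02, -0.08, 0.03] cur yaw 10.23 grasp [ 0.5389 -0.0854  0.1599] t 2.2833
knobB expected px [[321.3 263. ]] knobC [[355.  104.2]]
```

View pics/w1.png

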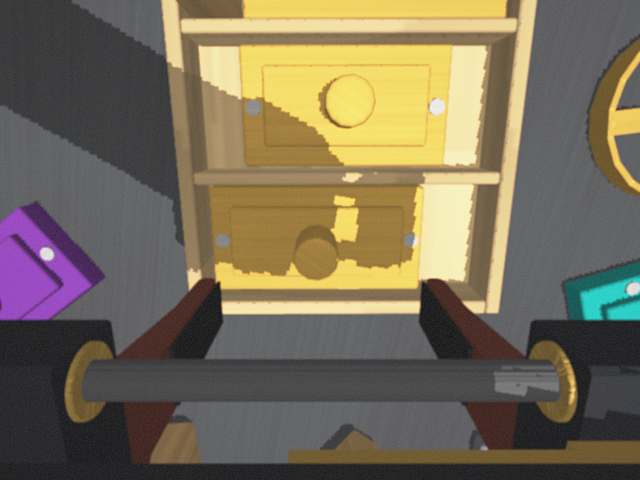

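The wrist view shows plate B's knob at about (316,253) and plate C's knob at about (350,101). Both are within a few mm of where I expected them. Descending onto knob B.

```bash
python3 -m jog '{"translation":[[-0.001,0,0.03],[-0.001,0,0.06],[-0.001,0,0.08],[-0.001,0,0.096],[-0.001,0,0.096],[-0.001,0,0.096],[-0.001,0,0.096],[-0.001,0,0.096],[-0.001,0,0.096],[-0.001,0,0.096]],"rotation":[[0,0,0],[0,0,0],[0,0,0],[0,0,0],[0,0,0],[0,0,0],[0,0,0],[0,0,0],[0,0,0],[0,0,0]],"jaw":[0.0878,0.0878,0.0878,0.0878,0.0878,0.02,0.02,0.02,0.02,0.02]}' 15
python3 - <<'E'
from h import *
go(crate([-.025,-.09]),.063,10.2); print(sensors.state()['contact_force'])
E
```

```text
time: 3.17
position: [0.5394, -0.0857, 0.2281]
ee_rot: [0.0, 0.641, 0.768, 0.001]
contact_force: [-0.6, 0.2, -0.3]
gripper_width: 0.0578
shift [-0.0007, -0.0074, 0.002] rot [0.15, -0.09, 0.12] cur yaw 10.32 grasp [ 0.5398 -0.0853  0.0651] t 3.1667
[-0.64372243  0.20904852 -0.26796025]
```

```bash
python3 -m jog '{"translation":[[-0.001,0,0],[-0.001,0,0],[-0.001,0,0],[-0.001,0,0],[-0.001,0,0],[-0.001,0,0],[-0.001,-0.002,0],[-0.001,-0.004,0],[-0.001,-0.006,0],[-0.001,-0.007,0]],"rotation":[[0,0,0],[0,0,0],[0,0,0],[0,0,0],[0,0,0],[0,0,0],[0,0,0],[0,0,0],[0,0,0],[0,0,0]],"jaw":[0.02,0.02,0.02,0.02,0.02,0.02,0.02,0.02,0.02,0.02]}' 15
python3 - <<'E'
from h import *
go(crate([-.025,-.09]),.063,10.2); print(sensors.state()['contact_force'])
E
```

```text
time: 4.0
position: [0.5327, -0.0878, 0.228]
ee_rot: [0.0, 0.641, 0.768, 0.002]
contact_force: [1.7, -0.5, -2.1]
gripper_width: 0.0276
shift [0.0002, -0.0004, 0.002] rot [0.18, -0.08, 0.13] cur yaw 10.33 grasp [ 0.5332 -0.0875  0.065 ] t 4.0
[ 1.71984211 -0.45643236 -2.08845949]
```

```bash
python3 -m jog '{"translation":[[0,-0.001,0],[0,-0.002,0],[0,-0.002,0]],"rotation":[[0,0,0],[0,0,0],[0,0,0]],"jaw":[0.02,0.02,0.02]}'
python3 - <<'E'
from h import *
go(crate([-.025,-.09]),.063,10.2); print(sensors.state()['contact_force'])
E
```

```text
time: 4.25
position: [0.5307, -0.0881, 0.228]
ee_rot: [0.0, 0.641, 0.768, 0.002]
contact_force: [2.1, 0.0, -2.2]
gripper_width: 0.0273
shift [0.0001, 0.0017, 0.002] rot [0.18, -0.08, 0.13] cur yaw 10.33 grasp [ 0.5311 -0.0878  0.065 ] t 4.25
[ 2.07553633  0.0153297  -2.20501202]
```

```bash
python3 -m jog '{"translation":[[0,-0.001,0],[0,-0.002,0],[0,-0.003,0]],"rotation":[[0,0,0],[0,0,0],[0,0,0]],"jaw":[0.02,0.02,0.02]}'
python3 - <<'E'
from h import *
go(crate([-.025,-.09]),.063,10.2); print(sensors.state()['contact_force'])
im=cams.snapshot("side"); cv2.imwrite("pics/s2.png",cv2.resize(im[180:320,245:405,::-1],None,fx=4,fy=4,interpolation=3))
im=cams.snapshot("scene"); cv2.imwrite("pics/s3.png",cv2.resize(im[180:335,215:395,::-1],None,fx=3.85,fy=3.85,interpolation=3))
E
```

```text
time: 4.5
position: [0.5295, -0.0882, 0.2287]
ee_rot: [0.002, 0.64, 0.768, 0.003]
contact_force: [9.6, 2.7, -3.6]
gripper_width: 0.0279
shift [-0.0, 0.0029, 0.0027] rot [0.46, -0.02, 0.16] cur yaw 10.36 grasp [ 0.5308 -0.0879  0.0657] t 4.5
[ 9.58278501  2.65087775 -3.64923443]
```

View pics/s2.png

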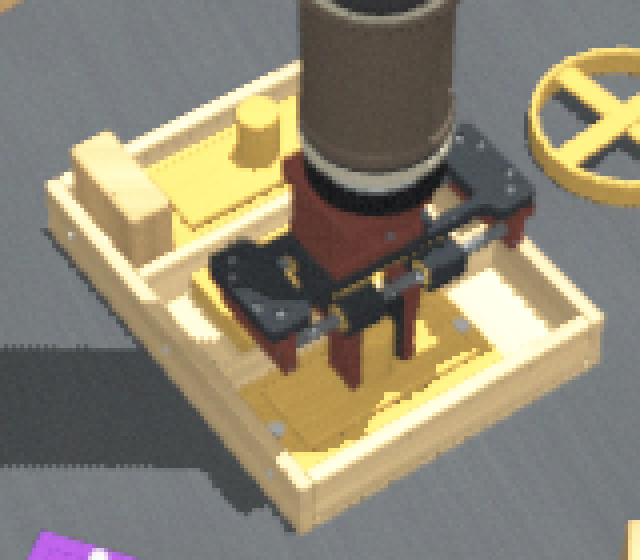

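View pics/s3.png

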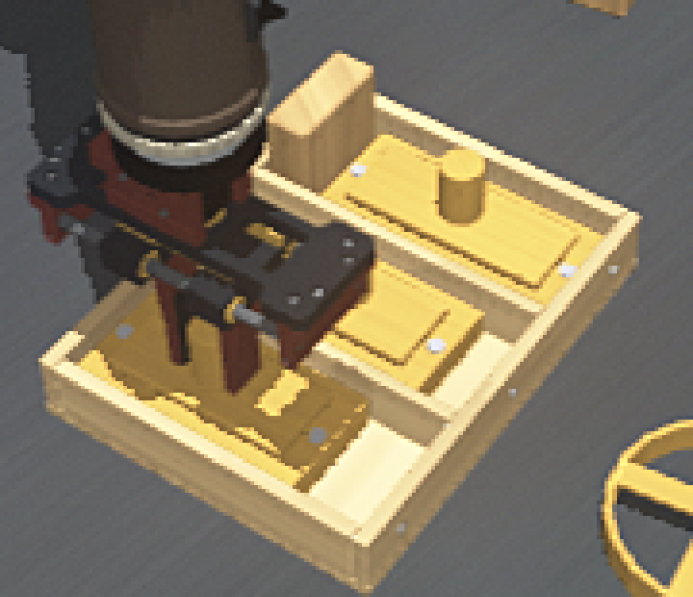

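The plate B moved until the force rose to 9.6 N, and it is now against the -x end. The knob sits at crate x about -27.5 in robot coordinates where it should be -25, so robot and camera frames differ by about 2.5 mm, which I'll use as a correction. Next, open, lift and go over to knob C.

```bash
python3 -m jog '{"translation":[[0,0.001,0],[0,0.001,0],[0,0.001,0],[0,0.001,0],[0,0.001,0],[0,0.001,0],[0,0.001,-0.03],[0,0.001,-0.05],[0.03,0.02,-0.06],[0.07,0.03,-0.06],[0.09,0.0275,-0.06],[0.09,0.0275,-0.06]],"rotation":[[0,0,0],[0,0,0],[0,0,0],[0,0,0],[0,0,0],[0,0,0],[0,0,0],[0,0,0],[0,0,0],[0,0,0],[0,0,0],[0,0,0]],"jaw":[0.08,0.08,0.08,0.08,0.08,0.08,0.08,0.08,0.08,0.08,0.08,0.08]}'
python3 - <<'E'
from h import *
go(crate([-.0015,0]),.063,10.2); print(sensors.state()['contact_force'])
E
```

```text
time: 5.6
position: [0.5394, 0.0104, 0.2887]
ee_rot: [0.001, 0.638, 0.77, 0.004]
contact_force: [-1.0, 0.8, 0.6]
gripper_width: 0.0798
shift [-0.0055, -0.0013, 0.0626] rot [0.41, -0.17, 0.55] cur yaw 10.75 grasp [0.5404 0.0111 0.1257] t 5.6
[-1.04794379  0.83014313  0.57897556]
```

```bash
python3 -m jog '{"translation":[[-0.0055,-0.001,0.03],[-0.0055,-0.001,0.05],[-0.0055,-0.001,0.061],[-0.0055,-0.001,0.061],[-0.0055,-0.001,0.061],[-0.0055,-0.001,0.061],[-0.0055,-0.001,0.061],[-0.0055,-0.001,0.061],[-0.0055,-0.001,0.061],[-0.0055,-0.001,0.061],[-0.0055,-0.001,0.061],[-0.0055,-0.001,0.061]],"rotation":[[0.4,-0.2,0.5],[0.4,-0.2,0.5],[0.4,-0.2,0.5],[0.4,-0.2,0.5],[0.4,-0.2,0.5],[0.4,-0.2,0.5],[0.4,-0.2,0.5],[0.4,-0.2,0.5],[0.4,-0.2,0.5],[0.4,-0.2,0.5],[0.4,-0.2,0.5],[0.4,-0.2,0.5]],"jaw":[0.08,0.08,0.08,0.08,0.02,0.02,0.02,0.02,0.02,0.02,0.02,0.02]}' 15
python3 - <<'E'
from h import *
go(crate([-.032,0]),.063,10.2); print(sensors.state()['contact_force'])
E
```

```text
time: 6.6
position: [0.5398, 0.0052, 0.2278]
ee_rot: [0.0, 0.641, 0.767, 0.0]
contact_force: [-0.6, 0.1, -0.0]
gripper_width: 0.0302
shift [-0.0, -0.0308, 0.0018] rot [0.03, 0.02, 0.06] cur yaw 10.26 grasp [0.5399 0.0051 0.0648] t 6.6
[-0.62454947  0.10874296 -0.01537801]
```

```bash
python3 -m jog '{"translation":[[0,0,0],[0,0,0],[0,-0.003,0],[0,-0.006,0],[0,-0.01,0],[0,-0.014,0],[0,-0.018,0],[0,-0.022,0],[0,-0.026,0],[0,-0.029,0],[0,-0.031,0],[0,-0.031,0]],"rotation":[[0,0,0],[0,0,0],[0,0,0],[0,0,0],[0,0,0],[0,0,0],[0,0,0],[0,0,0],[0,0,0],[0,0,0],[0,0,0],[0,0,0]],"jaw":[0.02,0.02,0.02,0.02,0.02,0.02,0.02,0.02,0.02,0.02,0.02,0.02]}' 15
python3 - <<'E'
from h import *
go(crate([-.032,0]),.063,10.2); print(sensors.state()['contact_force'])
E
```

```text
time: 7.6
position: [0.5086, -0.0005, 0.2277]
ee_rot: [-0.0, 0.641, 0.767, -0.0]
contact_force: [-2.0, 0.2, 0.5]
gripper_width: 0.0276
shift [-0.0, 0.0009, 0.0017] rot [-0.03, 0.01, 0.05] cur yaw 10.25 grasp [ 0.5085 -0.0006  0.0647] t 7.6
[-1.96857493  0.19623588  0.48217225]
```

```bash
python3 -m jog '{"translation":[[0,-0.001,0],[0,-0.002,0],[0,-0.002,0]],"rotation":[[0,0,0],[0,0,0],[0,0,0]],"jaw":[0.02,0.02,0.02]}'
python3 - <<'E'
from h import *
go(crate([-.032,0]),.063,10.2); print(sensors.state()['contact_force'])
E
```

```text
time: 7.85
position: [0.5076, -0.0006, 0.228]
ee_rot: [0.001, 0.641, 0.768, 0.001]
contact_force: [5.4, 0.1, -4.1]
gripper_width: 0.0276
shift [-0.0001, 0.002, 0.0021] rot [0.13, 0.03, 0.06] cur yaw 10.26 grasp [ 0.5079 -0.0006  0.065 ] t 7.85
[ 5.36124017  0.0803675  -4.05482013]
```

```bash
python3 -m jog '{"translation":[[0,-0.001,0],[0,-0.0015,0]],"rotation":[[0,0,0],[0,0,0]],"jaw":[0.02,0.02]}'
python3 - <<'E'
from h import *
go(crate([-.032,0]),.063,10.2); print(sensors.state()['contact_force'])
E
```

```text
time: 8.02
position: [0.5069, -0.0006, 0.2283]
ee_rot: [0.002, 0.641, 0.768, 0.002]
contact_force: [6.5, 0.9, -4.4]
gripper_width: 0.0278
shift [-0.0002, 0.0026, 0.0023] rot [0.27, 0.06, 0.08] cur yaw 10.28 grasp [ 0.5077 -0.0007  0.0653] t 8.0167
[ 6.46162318  0.91449729 -4.41899554]
```

```bash
python3 -m jog '{"translation":[[0,0.001,0],[0,0.001,0],[0,0.001,0],[0,0.001,0],[0,0.001,0],[0,0.001,0],[0,0.001,-0.03],[0,0.001,-0.07],[0,0.001,-0.1],[-0.04,0.001,-0.1],[-0.08,0.001,-0.1],[-0.12,0.001,-0.1]],"rotation":[[0,0,0],[0,0,0],[0,0,0],[0,0,0],[0,0,0],[0,0,0],[0,0,0],[0,0,0],[0,0,0],[0,0,0],[0,0,0],[0,0,0]],"jaw":[0.08,0.08,0.08,0.08,0.08,0.08,0.0878,0.0878,0.0878,0.0878,0.0878,0.0878]}'
python3 - <<'E'
from h import *
go([.4395,-.3225],.16,15); print(sensors.state()['contact_force'])
E
```

```text
time: 9.02
position: [0.5292, -0.1188, 0.3294]
ee_rot: [0.002, 0.64, 0.769, 0.002]
contact_force: [1.3, 0.2, -0.9]
gripper_width: 0.0881
shift [-0.184, -0.1253, 0.0057] rot [0.38, 0.05, -4.52] cur yaw 10.48 grasp [ 0.5303 -0.1187  0.1664] t 9.0167
[ 1.32772902  0.24032407 -0.90399915]
```

```bash
python3 -m jog '{"translation":[[-0.184,-0.125,0],[-0.184,-0.125,0],[-0.184,-0.125,0],[-0.184,-0.125,0],[-0.184,-0.125,0],[-0.184,-0.125,0],[-0.184,-0.125,0],[-0.184,-0.125,0],[-0.184,-0.125,0]],"rotation":[[0.4,0,-4.5],[0.4,0,-4.5],[0.4,0,-4.5],[0.4,0,-4.5],[0.4,0,-4.5],[0.4,0,-4.5],[0.4,0,-4.5],[0.4,0,-4.5],[0.4,0,-4.5]],"jaw":[0.0878,0.0878,0.0878,0.0878,0.0878,0.0878,0.0878,0.0878,0.0878]}'
python3 - <<'E'
from h import *
go([.4395,-.3225],.061,15)
a=[]
for n,sl in (("scene",np.s_[180:335,215:395]),("side",np.s_[180:335,235:415])):
    im=cams.snapshot(n); cv2.imwrite(f"pics/{n}1.png",im[:,:,::-1]); a.append(cv2.resize(im[sl][:,:,::-1],None,fx=2.2*1.0,fy=2.2,interpolation=3))
cv2.imwrite("pics/c4.png",np.hstack(a))
im=cams.snapshot("wrist"); cv2.imwrite("pics/w2.png",im[:,:,::-1])
E
```

```text
time: 9.77
position: [0.4403, -0.3213, 0.3284]
ee_rot: [-0.0, 0.608, 0.794, -0.0]
contact_force: [-0.0, 0.2, 0.1]
gripper_width: 0.0879
shift [-0.0009, -0.0011, 0.1044] rot [-0.01, -0.01, 0.05] cur yaw 15.05 grasp [ 0.4403 -0.3213  0.1654] t 9.7667
```

View pics/c4.png

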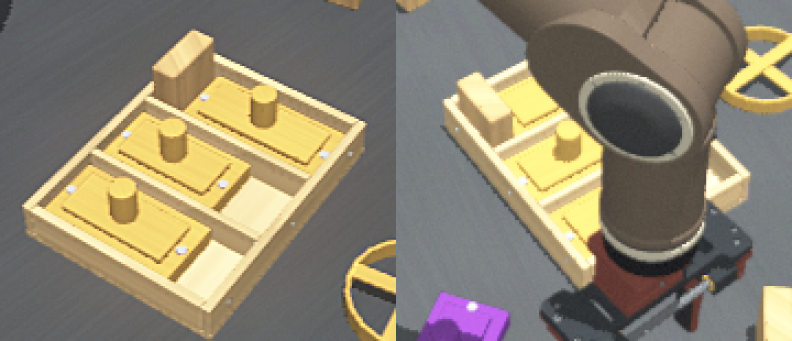

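View pics/w2.png

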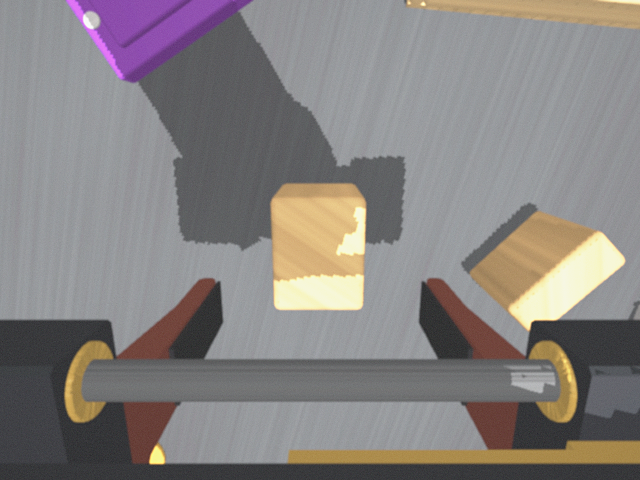

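Both plates sit against the -x end, with gaps at +x. Block C's top face spans about (272..365, 197..308) in the wrist view, square to the jaws. I'll check it against the projection.

Run:
```python
from h import *
W=cams.get_calibration("wrist"); a=np.radians(15)
c=np.array([.4403,-.3213])
P=[[*(c+rz(a)@np.array([sx*.029,sy*.037])),.075] for sx,sy in((-1,1),(1,1),(1,-1),(-1,-1))]
print(proj(W,P).round(0).tolist())
im=cv2.imread("pics/w2.png"); cv2.imwrite("pics/w2c.png",cv2.resize(im[170:320,250:390],None,fx=4,fy=4,interpolation=3))
```

```text
[[272.0, 196.0], [370.0, 197.0], [366.0, 311.0], [276.0, 311.0]]
```

View pics/w2c.png

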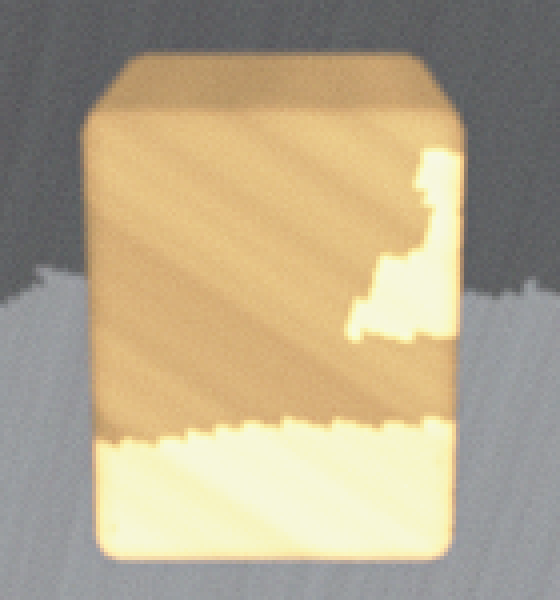

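The face edges are at rows 197/310 against a predicted 196/311, so it is centred. Descend and grip.

```bash
python3 -m jog '{"translation":[[0,-0.001,0.035],[0,-0.001,0.07],[0,-0.001,0.09],[0,-0.001,0.104],[0,-0.001,0.104],[0,-0.001,0.104],[0,-0.001,0.104],[0,-0.001,0.104],[0,-0.001,0.104],[0,-0.001,0.104],[0,-0.001,0.104]],"rotation":[[0,0,0],[0,0,0],[0,0,0],[0,0,0],[0,0,0],[0,0,0],[0,0,0],[0,0,0],[0,0,0],[0,0,0],[0,0,0]],"jaw":[0.0878,0.0878,0.0878,0.0878,0.0878,0.04,0.04,0.04,0.04,0.04,0.04]}' 25
python3 - <<'E'
from h import *
print(sensors.state()['contact_force']); go(crate([.0658,0]),.16,10.2)
E
```

```text
time: 10.83
position: [0.4399, -0.3214, 0.2254]
ee_rot: [0.001, 0.608, 0.794, 0.0]
contact_force: [-1.2, 1.1, 5.2]
gripper_width: 0.0579
[-1.21550731  1.09372255  5.16495743]
shift [0.2832, 0.2486, -0.0977] rot [0.05, 0.05, 4.94] cur yaw 15.14 grasp [ 0.4401 -0.3215  0.0624] t 10.8333
```

Gripped at 57.9 mm, which fits the 58 mm block. Before carrying it I'll refine the crate pose in the robot frame by refitting crate edges in w1, since the wrist camera is tied to the arm.

Run:
```python
from h import *
s=sensors.state(); W=cams.get_calibration("wrist")
q=s['ee_rot']; R0=Rn.from_quat([q[1],q[2],q[3],q[0]]).as_matrix(); p0=s['position']
Rc=W['R']@R0; tc=W['R']@p0+W['t']   # cam<-tool
np.savez('wc.npz',Rc=Rc,tc=tc)
R1=Rn.from_quat([0.641,0.767,0.001,-0.0]).as_matrix(); p1=np.array([.5389,-.0857,.3229])
c=dict(R=Rc@R1.T,t=tc-Rc@R1.T@p1,intrinsics=W['intrinsics'])
im=cv2.imread("pics/w1.png")
f=3; big=cv2.resize(im[0:330,150:550],None,fx=2,fy=1.8,interpolation=3)
def line(a,b,col):
    P=proj(c,[[*crate(a),.045],[*crate(b),.045]]); P=(P+.5-[150,0])*[2,1.8]; P=P.round().astype(int)
    cv2.line(big,P[0].tolist(),P[1].tolist(),col,1)
for y in(-.141,-.131,-.049,-.041,.041,.049): line((-.1,y),(.1,y),(255,0,0))
for x in(-.11,-.1,.1,.11): line((x,-.13),(x,.06),(0,0,255))
cv2.imwrite("pics/w1o.png",big)
```

```text
(no output)
```

View pics/w1o.png

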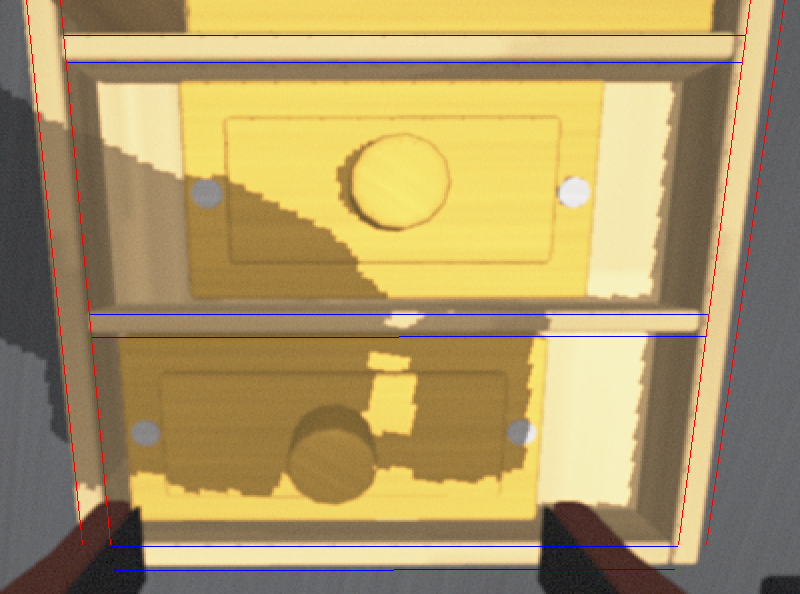

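The overlay is about 2 mm off in crate x, matching the contact result, and about +1.3 mm in crate y. So the target for block C in these coordinates is (65.8, 1.3).

```bash
python3 - <<'E'
from h import *
go(crate([.0658,.0013]),.18,10.2)
E
python3 -m jog '{"translation":[[0,0,-0.03],[0,0,-0.07],[0.03,0.03,-0.11],[0.284,0.2485,-0.117],[0.284,0.2485,-0.117],[0.284,0.2485,-0.117],[0.284,0.2485,-0.117],[0.284,0.2485,-0.117],[0.284,0.2485,-0.117],[0.284,0.2485,-0.117],[0.284,0.2485,-0.117],[0.284,0.2485,-0.117]],"rotation":[[0,0,0],[0,0,0],[0,0,0],[0,0,5],[0,0,5],[0,0,5],[0,0,5],[0,0,5],[0,0,5],[0,0,5],[0,0,5],[0,0,5]],"jaw":[0.04,0.04,0.04,0.04,0.04,0.04,0.04,0.04,0.04,0.04,0.04,0.04]}'
python3 - <<'E'
from h import *
go(crate([.0658,.0013]),.09,10.2)
E
```

```text
shift [0.2845, 0.2487, -0.1177] rot [0.05, 0.05, 4.94] cur yaw 15.14 grasp [ 0.4401 -0.3215  0.0624] t 10.8333
time: 11.83
position: [0.6072, 0.0253, 0.342]
ee_rot: [-0.0, 0.639, 0.769, 0.001]
contact_force: [0.9, 1.6, -2.1]
gripper_width: 0.0576
shift [-0.0069, -0.0031, 0.089] rot [0.12, -0.12, 0.38] cur yaw 10.58 grasp [0.6074 0.0257 0.179 ] t 11.8333
```

```bash
python3 -m jog '{"translation":[[-0.007,-0.003,0.02],[-0.007,-0.003,0.05],[-0.007,-0.003,0.062],[-0.007,-0.003,0.062],[-0.007,-0.003,0.062]],"rotation":[[0.1,-0.1,0.4],[0.1,-0.1,0.4],[0.1,-0.1,0.4],[0.1,-0.1,0.4],[0.1,-0.1,0.4]],"jaw":[0.04,0.04,0.04,0.04,0.04]}'
python3 - <<'E'
from h import *
go(crate([.0658,.0013]),.0704,10.2)
a=[]
for n,sl in (("scene",np.s_[180:335,215:395]),("side",np.s_[180:335,235:415])):
    im=cams.snapshot(n); a.append(cv2.resize(im[sl][:,:,::-1],None,fx=2.2,fy=2.2,interpolation=3))
cv2.imwrite("pics/c5.png",np.hstack(a))
im=cams.snapshot("wrist"); cv2.imwrite("pics/w3.png",im[:,:,::-1])
E
```

```text
time: 12.25
position: [0.6054, 0.0175, 0.2798]
ee_rot: [-0.0, 0.642, 0.767, -0.0]
contact_force: [-0.2, -0.5, -2.9]
gripper_width: 0.058
shift [0.0007, 0.0003, 0.0464] rot [-0.07, -0.01, -0.07] cur yaw 10.13 grasp [0.6052 0.0175 0.1168] t 12.25
```

View pics/c5.png

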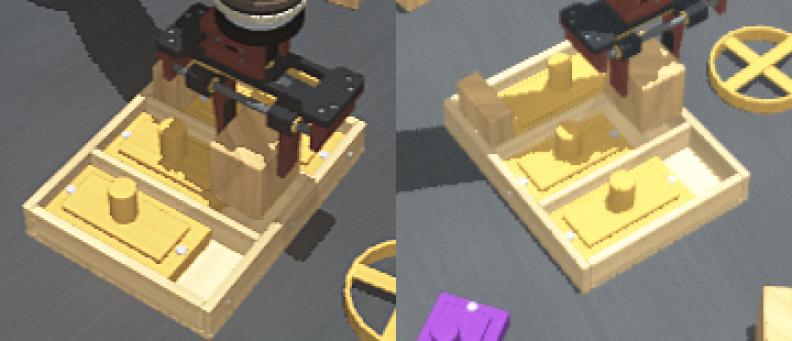

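View pics/w3.png

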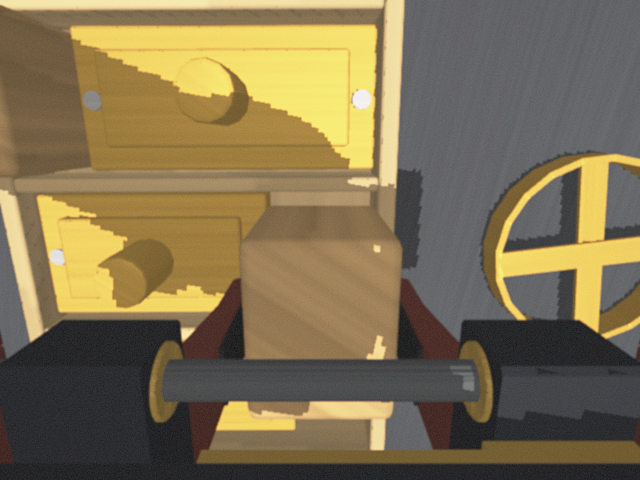

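The held block hovers over lane C's +x gap, with its edges lying inside the wall and the divider. Lower it in stages and watch the force.

```bash
python3 -m jog '{"translation":[[0.0007,0,0.006],[0.0007,0,0.012],[0.0007,0,0.018],[0.0007,0,0.024],[0.0007,0,0.026]],"rotation":[[0,0,0],[0,0,0],[0,0,0],[0,0,0],[0,0,0]],"jaw":[0.04,0.04,0.04,0.04,0.04]}'
python3 - <<'E'
from h import *
go(crate([.0658,.0013]),.0704,10.2); print(sensors.state()['contact_force'])
E
```

```text
time: 12.82
position: [0.6057, 0.0183, 0.2542]
ee_rot: [0.0, 0.642, 0.767, 0.0]
contact_force: [-0.2, 0.5, -2.5]
gripper_width: 0.0577
shift [-0.0, -0.0002, 0.0208] rot [0.05, -0.02, -0.06] cur yaw 10.14 grasp [0.6058 0.0184 0.0912] t 12.8167
[-0.21753721  0.48472121 -2.54939455]
```

```bash
python3 -m jog '{"translation":[[0,0,0.006],[0,0,0.012],[0,0,0.017],[0,0,0.02],[0,0,0.021],[0,0,0.0215]],"rotation":[[0,0,0],[0,0,0],[0,0,0],[0,0,0],[0,0,0],[0,0,0]],"jaw":[0.04,0.04,0.04,0.04,0.04,0.04]}'
python3 - <<'E'
from h import *
go(crate([.0658,.0013]),.0704,10.2); print(sensors.state()['contact_force'])
E
```

```text
time: 13.32
position: [0.6055, 0.0182, 0.2333]
ee_rot: [-0.001, 0.642, 0.767, 0.0]
contact_force: [-7.0, 0.5, 12.9]
gripper_width: 0.0581
shift [-0.0, 0.0001, -0.0001] rot [-0.0, -0.07, -0.06] cur yaw 10.14 grasp [0.6054 0.0184 0.0703] t 13.3167
[-6.9779566   0.53045394 12.9180868 ]
```

On the floor (12.9 N, depth as predicted). Release and lift.

```bash
python3 -m jog '{"translation":[[0,0,-0.0005],[0,0,-0.0005],[0,0,-0.0005],[0,0,-0.0005],[0,0,-0.0005],[0,0,-0.03],[0,0,-0.07],[0,0,-0.1],[0,0,-0.12],[0,0,-0.12]],"rotation":[[0,0,0],[0,0,0],[0,0,0],[0,0,0],[0,0,0],[0,0,0],[0,0,0],[0,0,0],[0,0,0],[0,0,0]],"jaw":[0.0878,0.0878,0.0878,0.0878,0.0878,0.0878,0.0878,0.0878,0.0878,0.0878]}'
python3 - <<'E'
from h import *
go([.4395,.3585],.19,18.7); print(sensors.state()['contact_force'])
a=[]
for n,sl in (("scene",np.s_[180:335,215:395]),("side",np.s_[180:335,235:415])):
    im=cams.snapshot(n); a.append(cv2.resize(im[sl][:,:,::-1],None,fx=2.2,fy=2.2,interpolation=3))
cv2.imwrite("pics/c6.png",np.hstack(a))
im=cams.snapshot("wrist"); cv2.imwrite("pics/w4.png",im[:,:,::-1])
E
```

```text
time: 14.15
position: [0.6067, 0.0176, 0.358]
ee_rot: [0.002, 0.642, 0.767, 0.003]
contact_force: [1.0, -0.2, 0.3]
gripper_width: 0.0877
shift [0.365, -0.1047, 0.0047] rot [0.42, -0.04, -8.58] cur yaw 10.12 grasp [0.6078 0.018  0.195 ] t 14.15
[ 0.98498391 -0.20667937  0.26474237]
```

View pics/c6.png

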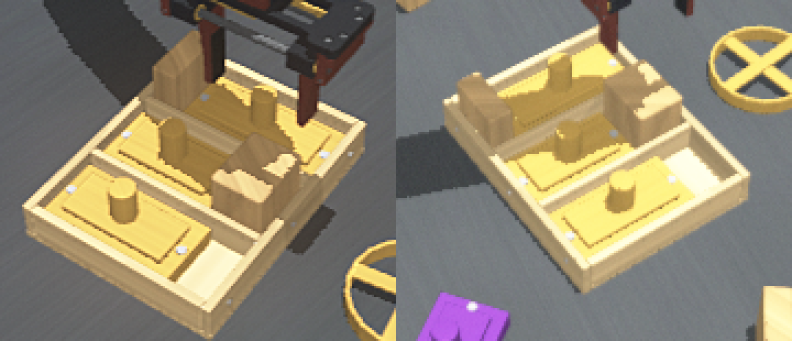

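View pics/w4.png

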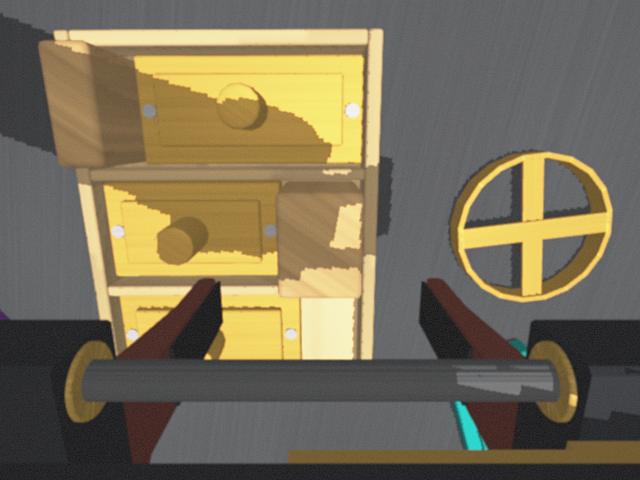

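Block C sits square in the gap of lane 0: wrist view (277..363, 180..297), with its top level beside the plate. Now on to block B at (0.44, 0.358).

```bash
python3 -m jog '{"translation":[[0.365,-0.105,0],[0.365,-0.105,0],[0.365,-0.105,0],[0.365,-0.105,0],[0.365,-0.105,0],[0.365,-0.105,0],[0.365,-0.105,0],[0.365,-0.105,0],[0.365,-0.105,0],[0.365,-0.105,0],[0.365,-0.105,0],[0.365,-0.105,0]],"rotation":[[0.4,0,-4],[0.4,0,-8.5],[0.4,0,-8.5],[0.4,0,-8.5],[0.4,0,-8.5],[0.4,0,-8.5],[0.4,0,-8.5],[0.4,0,-8.5],[0.4,0,-8.5],[0.4,0,-8.5],[0.4,0,-8.5],[0.4,0,-8.5]],"jaw":[0.0878,0.0878,0.0878,0.0878,0.0878,0.0878,0.0878,0.0878,0.0878,0.0878,0.0878,0.0878]}'
python3 - <<'E'
from h import *
go([.4395,.3585],.062,18.7)
im=cams.snapshot("wrist"); cv2.imwrite("pics/w5.png",im[:,:,::-1])
W=cams.get_calibration("wrist"); a=np.radians(18.7)
c=np.array([.4395,.3585])
P=[[*(c+rz(a)@np.array([sx*.022,sy*.037])),.075] for sx,sy in((-1,1),(1,1),(1,-1),(-1,-1))]
print(proj(W,P).round(0).tolist())
E
```

```text
time: 15.3
position: [0.4372, 0.3587, 0.352]
ee_rot: [-0.003, 0.583, 0.813, -0.004]
contact_force: [-0.5, -1.2, 0.5]
gripper_width: 0.0879
shift [-0.001, 0.0032, 0.127] rot [-0.52, -0.02, 0.01] cur yaw 18.71 grasp [0.4358 0.3583 0.189 ] t 15.3
[[294.0, 191.0], [361.0, 191.0], [359.0, 296.0], [296.0, 296.0]]
```

View pics/w5.png

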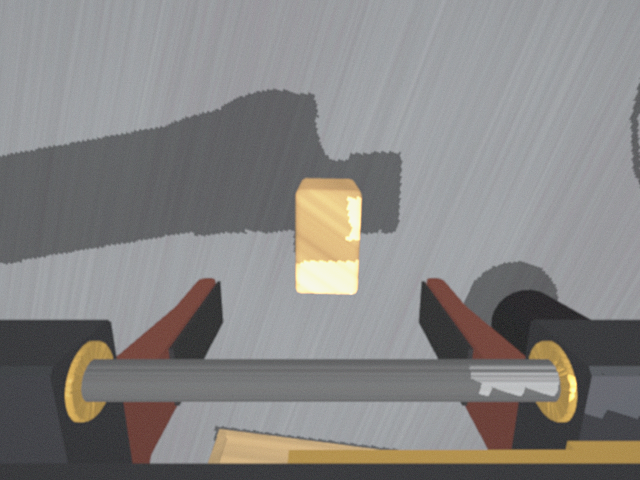

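Block B is at cols 296–361, rows 190–294, against a predicted 294–361, 191–296. Square and within 1 mm. Descend and grip.

```bash
python3 -m jog '{"translation":[[0,0.003,0.035],[0,0.003,0.075],[0,0.003,0.11],[0,0.003,0.127],[0,0.003,0.127],[0,0.003,0.127],[0,0.003,0.127],[0,0.003,0.127],[0,0.003,0.127],[0,0.003,0.127],[0,0.003,0.127],[0,0.003,0.127]],"rotation":[[-0.5,0,0],[-0.5,0,0],[-0.5,0,0],[-0.5,0,0],[-0.5,0,0],[-0.5,0,0],[-0.5,0,0],[-0.5,0,0],[-0.5,0,0],[-0.5,0,0],[-0.5,0,0],[-0.5,0,0]],"jaw":[0.0878,0.0878,0.0878,0.0878,0.0878,0.03,0.03,0.03,0.03,0.03,0.03,0.03]}' 25
python3 - <<'E'
from h import *
print(sensors.state()['contact_force'],sensors.state()['gripper_width']); go(crate([.0728,-.0887]),.18,10.2)
E
```

```text
time: 16.35
position: [0.4397, 0.3586, 0.2259]
ee_rot: [-0.0, 0.584, 0.812, 0.001]
contact_force: [-2.0, -0.7, 1.3]
gripper_width: 0.0448
[-2.034349   -0.72401475  1.32919063] 0.04483421886235883
shift [-0.4654, 0.0425, -0.1175] rot [0.04, -0.06, 8.4] cur yaw 18.6 grasp [0.4398 0.3588 0.0629] t 16.35
```

```bash
python3 -m jog '{"translation":[[0,0,0],[0,0,0],[0,0,-0.03],[0,0,-0.07],[-0.02,0.002,-0.11],[-0.465,0.0425,-0.1175],[-0.465,0.0425,-0.1175],[-0.465,0.0425,-0.1175],[-0.465,0.0425,-0.1175],[-0.465,0.0425,-0.1175],[-0.465,0.0425,-0.1175],[-0.465,0.0425,-0.1175]],"rotation":[[0,0,0],[0,0,0],[0,0,0],[0,0,0],[0,0,0],[0,0,4],[0,0,8.4],[0,0,8.4],[0,0,8.4],[0,0,8.4],[0,0,8.4],[0,0,8.4]],"jaw":[0.03,0.03,0.03,0.03,0.03,0.03,0.03,0.03,0.03,0.03,0.03,0.03]}'
python3 - <<'E'
from h import *
print(sensors.state()['contact_force'],sensors.state()['gripper_width']); go(crate([.0728,-.0887]),.18,10.2)
E
```

```text
time: 17.35
position: [0.5653, 0.0727, 0.3396]
ee_rot: [-0.0, 0.641, 0.767, 0.001]
contact_force: [0.6, 0.6, -1.2]
gripper_width: 0.044
[ 0.5713788   0.63797307 -1.19295249] 0.04404172461982377
shift [-0.1507, 0.0369, -0.0036] rot [0.04, -0.07, 0.02] cur yaw 10.22 grasp [0.5654 0.0729 0.1766] t 17.35
```

```bash
python3 -m jog '{"translation":[[-0.1507,0.0369,0],[-0.1507,0.0369,0],[-0.1507,0.0369,0],[-0.1507,0.0369,0],[-0.1507,0.0369,0],[-0.1507,0.0369,0.03],[-0.1507,0.0369,0.06],[-0.1507,0.0369,0.06],[-0.1507,0.0369,0.06]],"rotation":[[0,0,0],[0,0,0],[0,0,0],[0,0,0],[0,0,0],[0,0,0],[0,0,0],[0,0,0],[0,0,0]],"jaw":[0.03,0.03,0.03,0.03,0.03,0.03,0.03,0.03,0.03]}'
python3 - <<'E'
from h import *
go(crate([.0728,-.0887]),.0709,10.2)
a=[]
for n,sl in (("scene",np.s_[180:335,215:395]),("side",np.s_[180:335,235:415])):
    im=cams.snapshot(n); a.append(cv2.resize(im[sl][:,:,::-1],None,fx=2.2,fy=2.2,interpolation=3))
cv2.imwrite("pics/c7.png",np.hstack(a))
im=cams.snapshot("wrist"); cv2.imwrite("pics/w6.png",im[:,:,::-1])
E
```

```text
time: 18.1
position: [0.6278, -0.0685, 0.2782]
ee_rot: [-0.002, 0.641, 0.767, -0.001]
contact_force: [0.1, -0.4, -1.1]
gripper_width: 0.0441
shift [-0.0008, 0.0006, 0.0443] rot [-0.19, -0.11, 0.02] cur yaw 10.22 grasp [ 0.6272 -0.0683  0.1152] t 18.1
```

View pics/c7.png

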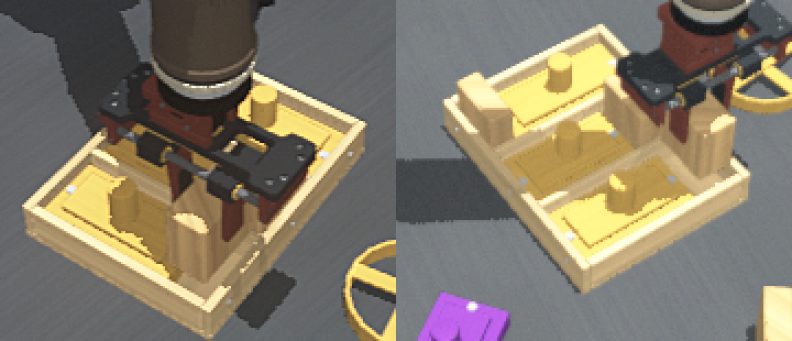

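View pics/w6.png

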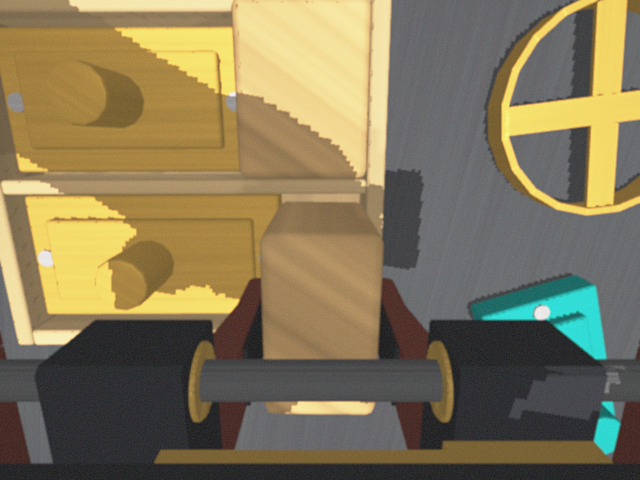

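Aligned over lane B's +x gap. Lower in stages.

```bash
python3 -m jog '{"translation":[[-0.0008,0.0005,0.006],[-0.0008,0.0005,0.012],[-0.0008,0.0005,0.018],[-0.0008,0.0005,0.024],[-0.0008,0.0005,0.026]],"rotation":[[-0.2,-0.1,0],[-0.2,-0.1,0],[-0.2,-0.1,0],[-0.2,-0.1,0],[-0.2,-0.1,0]],"jaw":[0.03,0.03,0.03,0.03,0.03]}'
python3 - <<'E'
from h import *
go(crate([.0728,-.0887]),.0709,10.2); print(sensors.state()['contact_force'])
E
```

```text
time: 18.67
position: [0.6293, -0.0693, 0.254]
ee_rot: [0.002, 0.641, 0.767, 0.002]
contact_force: [-0.8, -0.2, -2.2]
gripper_width: 0.0441
shift [0.0003, -0.001, 0.0201] rot [0.28, 0.03, 0.05] cur yaw 10.25 grasp [ 0.6301 -0.0692  0.091 ] t 18.6667
[-0.80875559 -0.1552219  -2.15347723]
```

```bash
python3 -m jog '{"translation":[[0,-0.001,0.006],[0,-0.001,0.012],[0,-0.001,0.017],[0,-0.001,0.0195],[0,-0.001,0.0205]],"rotation":[[0.3,0,0],[0.3,0,0],[0.3,0,0],[0.3,0,0],[0.3,0,0]],"jaw":[0.03,0.03,0.03,0.03,0.03]}'
python3 - <<'E'
from h import *
go(crate([.0728,-.0887]),.0709,10.2); print(sensors.state()['contact_force'])
E
```

```text
time: 19.08
position: [0.6283, -0.0693, 0.2334]
ee_rot: [-0.001, 0.641, 0.767, -0.0]
contact_force: [-5.6, 1.5, 11.7]
gripper_width: 0.0436
shift [0.0002, 0.0001, -0.0005] rot [-0.08, -0.02, 0.04] cur yaw 10.24 grasp [ 0.628  -0.0693  0.0704] t 19.0833
[-5.58487782  1.53634918 11.71142173]
```

```bash
python3 -m jog '{"translation":[[0,0,-0.0005],[0,0,-0.0005],[0,0,-0.0005],[0,0,-0.0005],[0,0,-0.0005],[0,0,-0.0005],[0,0,-0.03],[0,0,-0.07],[0,0,-0.11],[0,0,-0.15],[0,-0.04,-0.15],[0,-0.08,-0.15]],"rotation":[[0,0,0],[0,0,0],[0,0,0],[0,0,0],[0,0,0],[0,0,0],[0,0,0],[0,0,0],[0,0,0],[0,0,0],[0,0,0],[0,0,0]],"jaw":[0.0878,0.0878,0.0878,0.0878,0.0878,0.0878,0.0878,0.0878,0.0878,0.0878,0.0878,0.0878]}'; python3 -m jog '{"translation":[[0,-0.15,-0.05],[0,-0.15,-0.05],[0,-0.15,-0.05],[0,-0.15,-0.05],[0,-0.15,-0.05],[0,-0.15,-0.05],[0,-0.15,-0.05]],"rotation":[[0,0,0],[0,0,0],[0,0,0],[0,0,0],[0,0,0],[0,0,0],[0,0,0]],"jaw":[0.0878,0.0878,0.0878,0.0878,0.0878,0.0878,0.0878]}'
python3 - <<'E'
from h import *
for n,sl in (("scene",np.s_[180:335,215:395]),("side",np.s_[180:335,235:415]),("wrist",None)):
    im=cams.snapshot(n)[:,:,::-1]; cv2.imwrite(f"pics/{n}9.png",im)
    if sl: cv2.imwrite(f"pics/{n}9c.png",cv2.resize(im[sl],None,fx=3.85,fy=3.85,interpolation=3))
E
```

```text
time: 20.08
position: [0.5508, -0.0836, 0.386]
ee_rot: [0.002, 0.64, 0.768, 0.001]
contact_force: [-0.7, -0.5, 0.0]
gripper_width: 0.0878
time: 20.67
position: [0.4033, -0.1103, 0.4357]
ee_rot: [0.003, 0.64, 0.768, 0.002]
contact_force: [0.2, 0.3, -0.4]
gripper_width: 0.0877
```

View pics/scene9c.png

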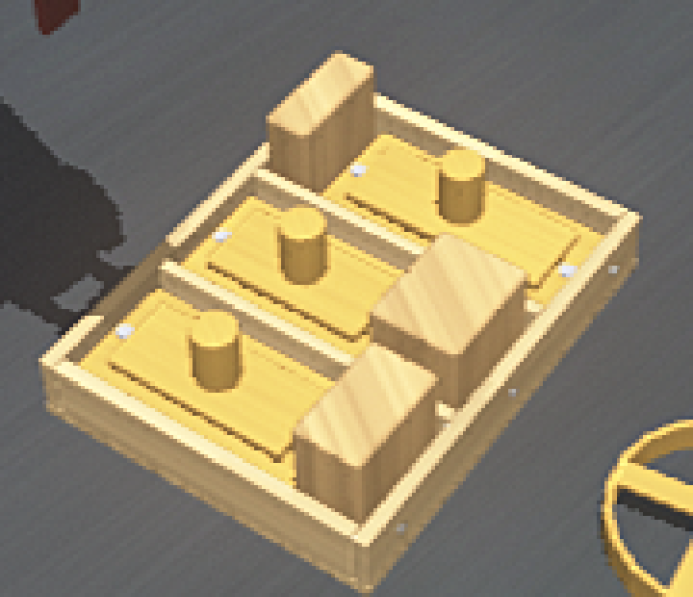

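View pics/side9c.png

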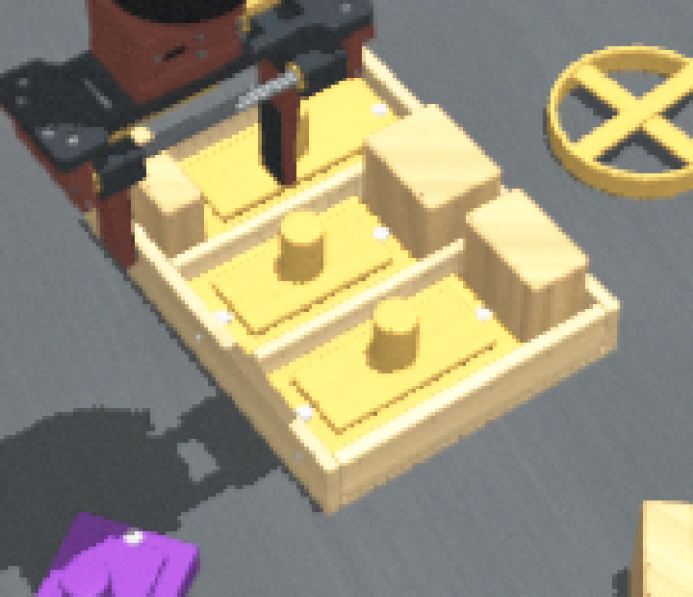

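View pics/wrist9.png

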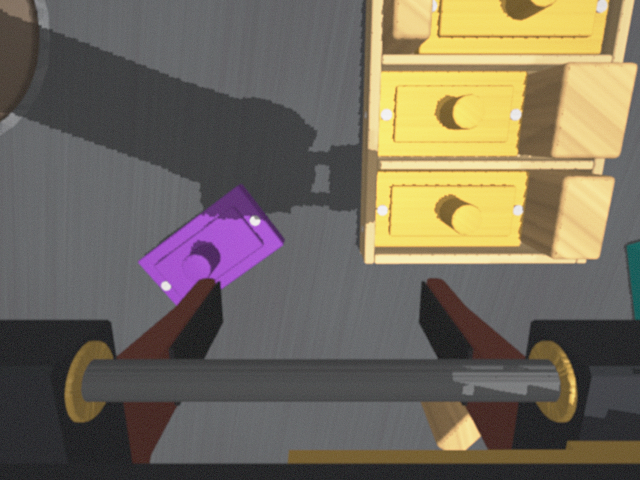

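View pics/scene9.png

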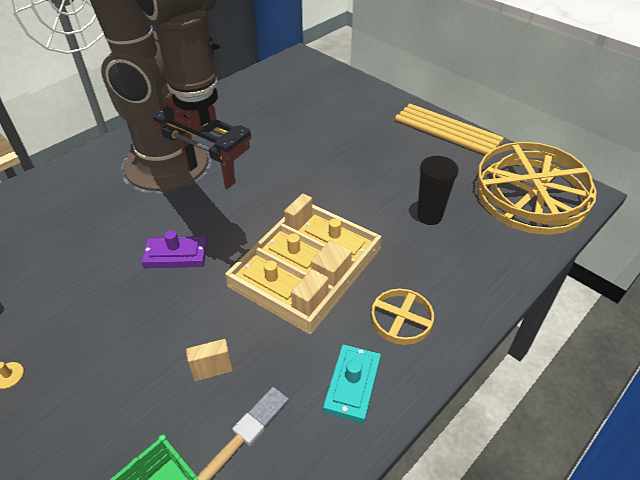

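All three lanes look packed, and the spare (208,358), tumbler, brush, hoop and look-alikes have not moved. One numerical check of block tops at z = 0.083 and of the knobs.

Run:
```python
from h import *
S,D=cams.get_calibration("scene"),cams.get_calibration("side")
for n,c,o,d in(("scene",S,(215,180),dict(C=[(371,313),(443,237),(527,273),(457,355)],B=[(297,440),(372,345),(437,378),(362,465)],k=[(303,218),(215,320)])),
           ("side",D,(235,180),dict(C=[(363,146),(434,106),(500,170),(430,208)],B=[(466,235),(518,190),(588,254),(532,288)],k=[(301,222),(394,308)]))):
  for k,P in d.items():
    px=(np.array(P)+.5)/3.85-.5+o
    w=np.array([uncrate(x) for x in ray(c,px,.083 if k!='k' else .078)[:,:2]])*1e3
    if k=='k': print(n,"knobs C,B",w.round(1).tolist())
    else: print(n,k,"centre",w.mean(0).round(1),"edges",np.linalg.norm(np.roll(w,-1,0)-w,axis=1).round(1))
```

```text
scene C centre [68.9 -2.1] edges [68.1 52.7 70.  54. ]
scene B centre [ 76.4 -90.2] edges [73.  40.7 67.8 36.6]
scene knobs C,B [[-32.9, 3.0], [-27.2, -84.8]]
side C centre [64.5 -1.5] edges [57.7 68.4 54.7 66.4]
side B centre [ 70.6 -90.6] edges [49.9 65.6 44.3 56.6]
side knobs C,B [[-31.0, 3.8], [-23.3, -84.3]]
```

```bash
python3 -c "
from plant import ticket,sensors
print(sensors.state()['time'],ticket.finish_job())"
```

```text
the job is handed in; nothing more can be done
20.8167 None
```

Both open lanes are packed and the job was handed in at 20.8 s. I gripped each plate by its knob and slid it along its lane to the -x end until the force rose. I then set the 58 mm block beside the 136 mm plate (lane y = 0) and the 44 mm block beside the 150 mm plate (lane y = -90), both at the +x end.

- **Contact and force:** each block touched the floor at the predicted depth with about 12–13 N. The highest force I read was about 13 N.
- **Block positions:** in the last pictures the block centres, averaged over the two cameras, are at crate x of about 67 and 73.5. The gap centres are at 68 and 75.
- **Plate positions:** the knobs read about -32 and -25, which matches plates pushed home.
- **Other things:** the packed lane, spare, tumbler, brush, hoop and look-alikes appear unmoved. The gripper is clear of everything.

**Disagreements:**
- The two fixed cameras differ by 4–6 mm along the crate's x at the block tops.
- The knobs read 3–6 mm toward +y, but the lanes leave only about 3 mm of play. I put this down to errors in the pixels I picked by eye.
- The robot and camera frames differed by about 2 mm, which I corrected for when placing the blocks.

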